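# Lock the recipe stand and hold a bag clip open around the card

### The arm

A 6-joint arm with a two-finger parallel gripper is mounted at the origin on the work surface. World frame = base frame: x ahead of the robot, y to its left, z up, the work surface at z = 0. Lengths are in mm, angles in degrees, forces in N, time in s.
With the tool pointing down it reaches from about 350 to 925 mm from the base axis. Payload 6.4 kg.
Tool frame: the origin (TCP) lies at the very end of the fingers, on their centre line; the grasp point (between the pads) lies 19 mm behind it; z points along the fingers, y is the line along which they close (so a half turn about z gives the same grasp; the last joint's range is limited). The gripper opens to 85 mm and grips with 20 to 120 N. Pads are 22 mm wide; open, the fingers measure 114 mm over their backs; the gripper's body (76 mm by 85 mm) begins 54 mm behind the grasp point. The pads swing forward as they close: fully open they stand 13 mm farther back than shut.
Start: joints at [-82.053, 14.043, 89.255, -0, 76.702, -9.975], TCP at [200.025, -618.469, 231.29] pointing down, gripper open.
Joint ranges: [-179.41, 179.41], [-58.25, 129.5], [7.25, 145.43], [-54.29, 234.29], [11.92, 165.04], [-157.13, 157.13]. Speed limits (degrees/s): [147.25, 147.25, 180, 180, 180, 180].

### API

Orientations are given as a 3x3 rotation matrix whose columns are the frame's x, y, z axes.
In Python, from rig import bot gives the robot as it stands.
- The arm moves only by the shell command python3 -m creep 'ROWS' [FORCE]. ROWS is JSON, one flat list of numbers, 5 for each row, row after row: the shift along the tool's x, y, z in cm, then the turn about the tool's z in rad, then the opening, from -1 (shut) to 1 (fully open). A call has 1 to 12 rows; each row is the pose to reach, as a shift and turn from the pose commanded when the call began, along the tool's axes at that moment; what a row does not reach only later rows make up. A row lasts 1/8 s, in which the tool goes at most 62.5 mm and 10.7 degrees, less where a joint would pass 70% of its speed; a pose out of reach is approached as far as the arm can. A call with a gripper value outside its range is refused whole. The fingers move at their own pace and stop on an object; FORCE is the grip in N (left out, the last holds). Time passes only in rows, so rows that repeat a pose let the fingers close. It gives the time, the measured TCP pose, the force, the opening and the grip force at its end, in the units of the state.
- bot.observe(): the state, without advancing time (a new reading comes with each control period).
- bot.read_camera(name): name is "scene" or "top" or "wrist"; returns a dict with "image" (400x640x3 uint8, red, green, blue), "fov_y" (degrees; the focal length in pixels is half the picture's height over the tangent of half this angle, whatever the lens; pixels are square), "cx", "cy" (the principal point, pixels), "T" (4x4, takes a point from camera to world coordinates); the wrist camera has in their place "mount" (4x4, takes a point from camera to tool coordinates, whose origin is the TCP and whose axes are the flange's). Camera axes: x right, y up, looking along -z (the intrinsics and any distortion apply to the point x, -y, -z); pixel columns grow to the right and rows downward; lengths in mm; the calibration is good to about 2 mm. A picture is of the moment at which its call begins: read the wrist's pose just before it. There is no depth.
- bot.sign_off(): hands the job in; it is judged then, once.
Trained networks look in a picture, given as the dict that the camera call returned (one of the last four; its "shot" number tells which), for a name from the list of things; names that differ only in an ending like _2 or _b are one class to them, and where a whole thing is asked for, a point or a joint stands for the part that bears it (a point fixed in the world has none). Each returns a list of dicts, best first, with "confidence" (0 to 1); they miss things now and then, are a little off and sometimes report something else, mostly with a low value. They report only what shows in the picture. A call takes as long as a camera call. They do not tell look-alikes from the thing itself.
- bot.masks_of(target, picture): "region" (400x640 bool, what is visible of it) and "bbox" ([centre column, centre row, width, height] in pixels, round what is visible of it).
The state is a dict: "clock": time; "qpos": joint angles; "qd": joint speeds; "tau": joint torques, N m; "tcp_pos": TCP position; "ee_rot": TCP orientation; "force": force on the tool from outside, world axes, zero at the start; "wrist_torque": the same for the moment, N m; "gripper_width": finger opening in mm; "grasp_force": force on a finger pad.
Only numpy, scipy, OpenCV 4.12 (cv2) and the standard library are available. Lean on these libraries where they do the work, as an engineer would, in place of code of your own. Each camera call takes 0.05 s, during which the arm holds its last target. There are 200 camera calls.

### The job

First lock the recipe stand: push the loose pin with the yellow grip down through the red tongue and the wooden base until its collar sits on the tongue, and let go of it. Then pick up the orange bag clip by its two tails, squeeze it wide open against its spring and hold it gaping over the middle of the recipe card's top edge, one jaw well down on each side and nothing of the clip touching the card, so that I can slip a second card in; finish while still squeezing and holding it there. Leave the mug, spice jar, sponge, spoon and blue carton where they are.

Things in the scene. Friction and masses are not known exactly. Their poses are not given: they have to be found in the camera images.
- pin: Loose lock pin, standing upright in the rest block at the start. Origin: centre of the lower end of the shank, z up along the pin. Steel shank 10 mm diameter, 28 mm long with a chamfered end; above it a brass collar 23 mm diameter, 4 mm thick; above that a yellow round grip 15 mm diameter, 40 mm long (72 mm over all, 45 g).
- pin_collar (a point): Centre of the underside of the pin's collar, 28 mm above the pin's lower end.
- pin_rest: Wooden block 60 x 60 x 34 mm, fixed, with an upright 13 mm hole through its centre in which the pin hangs by its collar. Origin: centre of its underside.
- stand: Fixed wooden base plate of the recipe stand, 145 (x) x 130 (y) x 20 mm high. Origin: at its underside, below the middle of the card; the plate runs from x = -35 to +110 mm; +x points from the card to the pin hole.
- base_hole (a point): Centre of the 13 mm hole through the base plate, at the plate's upper face (20 mm above the worktop), 80 mm from the card along +x.
- holder (a joint): Swivel of the card holder (red tongue, card trough and card, one piece) about the vertical axis through the stand's origin, rad, 0 = straight, positive anticlockwise from above. It starts within 0.01 of 0, so tongue hole and base hole lie over one another; stiff by friction only, so do not knock it.
- tongue_hole (a point): Centre of the 13 mm hole through the red tongue, at the tongue's upper face, 31 mm above the worktop; the tongue is 10 mm thick, 44 mm wide. The pin goes straight down 28 mm, through tongue and base, until its collar rests on this face.
- card_top (a point): Middle of the top edge of the recipe card, 126 mm above the worktop. x is the card's normal, y runs along the edge, z is up. The card is stiff board 3 mm thick, 140 mm long (y), 95 mm tall, its lower 13 mm held in the trough.
- clip: Orange bag clip, 65 g, at the start closed and standing loose on the worktop on its jaws, tails up. Origin: centre of its underside when closed; the frame belongs to the half at -x. y runs along hinge and jaws (50 mm wide), x is the direction in which the tails are squeezed. Tails 40 mm wide; closed, they spread like a V, 58 mm over their outer faces at the tips, 78 mm above the foot.
- clip_hinge (a point): Middle of the clip's 12 mm steel hinge rod, 38 mm above the foot. Squeezing the tails opens the jaws below it: about 3 N starts it, about 8 N reaches the stop, where the tails are parallel, 24 mm over their outer faces, tips 46 mm above the hinge, and the jaw tips gape about 29 mm, 35 mm below the hinge. During the squeeze the tail tips tend to stick to the fingers, so the hinge sinks some 7 mm.
- clip_lever (a joint): Opening angle of the clip between its two halves, rad: 0 closed, 0.8 fully open at its stop. Sprung shut.
- jaw_a (a point): Point in the jaw tip of the clip half at -x, 2 mm from the plane where the closed jaws meet, middle of the width, 1 mm above its lower end.
- jaw_b (a point): Point in the jaw tip of the clip half at +x, 2 mm from the plane where the closed jaws meet, middle of the width, 1 mm above its lower end.
- mug: Bystander: blue mug, 80 mm diameter, 90 mm high. Origin: underside centre.
- spice: Bystander: small amber spice jar with red cap, 42 mm diameter, 95 mm high. Origin: underside centre.
- sponge: Bystander: green sponge 100 x 65 x 30 mm. Origin: underside centre.
- spoon: Bystander: wooden spoon lying down, 240 mm long, near the robot.
- salt: Bystander: blue carton 55 x 85 x 120 mm high. Origin: underside centre.
Mind the look-alikes: they are no part of the job. Of the things like the stand, leave any that is green or pink; of the rest the larger one is meant.

How it is judged:
By the outcome, as a careful person would: the job done as asked, in the order asked, and still so for the second after the job is handed in, while the arm keeps its last pose, push and grip.
It also fails if it takes over 66 s, if anything falls off the work surface, if the arm or the gripper's body presses on something with over 40 N, if the wrist force passes 120 N, or if a joint passes its speed limit or range.

## Working session

There is one attempt and no reset: what is moved stays moved. The work goes in short steps, Python scripts to look and compute and a shell command to move; the robot and the scene stay as the last step left them, time stands still between calls to the robot, and variables do not carry over. Pictures are saved under pics/ and viewed, at most 10 in all, crops included, and the job is handed in when it is done.

```bash
mkdir -p pics; ls; cat > h.py <<'E'
import numpy as np, cv2
from rig import bot
def cam(p,T=None):
    T=np.array(p["T"]) if T is None else T
    f=p["image"].shape[0]/2/np.tan(np.radians(p["fov_y"])/2)
    return T,f,p["cx"],p["cy"]
def wristT(p,s):
    M=np.eye(4);M[:3,:3]=s["ee_rot"];M[:3,3]=s["tcp_pos"];return M@np.array(p["mount"])
def ray(p,u,v,T=None):
    T,f,cx,cy=cam(p,T)
    d=T[:3,:3]@np.array([(u-cx)/f,-(v-cy)/f,-1]);return T[:3,3],d/np.linalg.norm(d)
def atz(p,u,v,z,T=None):
    o,d=ray(p,u,v,T);return o+d*(z-o[2])/d[2]
def proj(p,X,T=None):
    T,f,cx,cy=cam(p,T);c=T[:3,:3].T@(np.array(X,float)-T[:3,3]);return np.array([cx-f*c[0]/c[2],cy+f*c[1]/c[2]])
def save(p,n): cv2.imwrite("pics/"+n,cv2.cvtColor(np.array(p["image"]),cv2.COLOR_RGB2BGR))
E
python3 - <<'E'
from h import *
for n in("scene","top"):
    p=bot.read_camera(n);save(p,n+"0.png");print(n,{k:(np.round(v,3).tolist() if k=="T" else v) for k,v in p.items() if k!="image"})
    for t in("pin","pin_rest","stand","holder","clip","salt","mug","spice"):
        print(t,[(round(d["confidence"],2),np.round(d["bbox"]).tolist()) for d in bot.masks_of(t,p)])
s=bot.observe();print(s)
E
```

```text
pics
scene {'fov_y': 47.241487290151156, 'cx': 316.6037121722123, 'cy': 199.43123547340986, 'T': [[-0.895, -0.262, 0.362, 875.809], [0.446, -0.561, 0.697, 761.594], [0.02, 0.785, 0.619, 748.157], [0.0, 0.0, 0.0, 1.0]], 'shot': 1}
pin [(0.64, [383.0, 281.0, 8.0, 27.0])]
pin_rest [(0.73, [383.0, 294.0, 44.0, 39.0]), (0.26, [267.0, 158.0, 18.0, 27.0]), (0.2, [268.0, 155.0, 18.0, 32.0])]
stand [(0.88, [426.0, 239.0, 88.0, 86.0]), (0.84, [265.0, 236.0, 85.0, 92.0]), (0.79, [308.0, 186.0, 51.0, 55.0]), (0.59, [334.0, 148.0, 42.0, 47.0])]
holder [(0.91, [336.0, 142.0, 36.0, 36.0]), (0.77, [266.0, 226.0, 66.0, 71.0]), (0.76, [308.0, 179.0, 38.0, 45.0]), (0.61, [432.0, 231.0, 73.0, 73.0])]
clip [(0.61, [269.0, 153.0, 18.0, 32.0]), (0.54, [264.0, 236.0, 83.0, 89.0])]
salt [(0.85, [231.0, 134.0, 25.0, 49.0]), (0.23, [267.0, 154.0, 22.0, 34.0])]
mug [(0.71, [297.0, 322.0, 43.0, 73.0]), (0.66, [385.0, 369.0, 65.0, 56.0]), (0.22, [269.0, 153.0, 19.0, 36.0])]
spice [(0.73, [225.0, 166.0, 19.0, 37.0])]
top {'fov_y': 47.48013744958486, 'cx': 324.3297952755922, 'cy': 201.1741098310177, 'T': [[0.028, 0
[... 811 characters left out ...]
        7.67025755e+01, -9.97843155e+00]), 'qd': array([ 0.01263548, -0.03559668, -0.05456707, -0.03598228, -0.01569097,
        0.0895649 ]), 'tau': array([ 1.42446308e-03, -4.29509032e+01, -3.26423836e+01, -8.52735184e-05,
        4.15409522e-04, -1.41108808e-05]), 'tcp_pos': array([ 200.03665333, -618.46875109,  231.30655319]), 'ee_rot': array([[ 9.51462115e-01,  3.07765889e-01,  4.18305437e-05],
       [ 3.07765890e-01, -9.51462115e-01, -1.23026621e-06],
       [ 3.94215436e-05,  1.40445662e-05, -9.99999999e-01]]), 'force': array([ 0.6444061 , -0.80267605, -0.21712253]), 'wrist_torque': array([ 0.02622098,  0.00342463, -0.03967541]), 'grasp_force': 0.0, 'gripper_width': 85.6402514666761}
```

View images.

```bash
python3 -c "
import cv2
a=cv2.imread('pics/scene0.png')[90:400,180:500];cv2.imwrite('pics/s.png',cv2.resize(a,None,fx=1.9,fy=1.9,interpolation=2))
a=cv2.imread('pics/top0.png')[120:300,210:490];cv2.imwrite('pics/t.png',cv2.resize(a,None,fx=2.85,fy=2.85,interpolation=2))"
```

```text
(no output)
```

View pics/s.png

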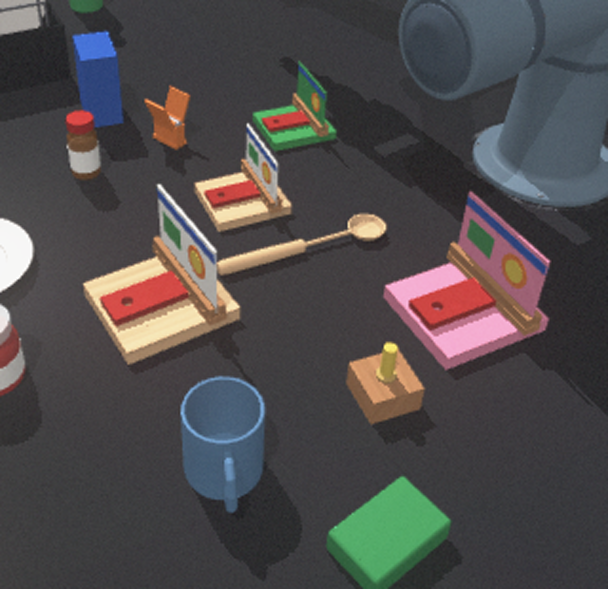

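View pics/t.png

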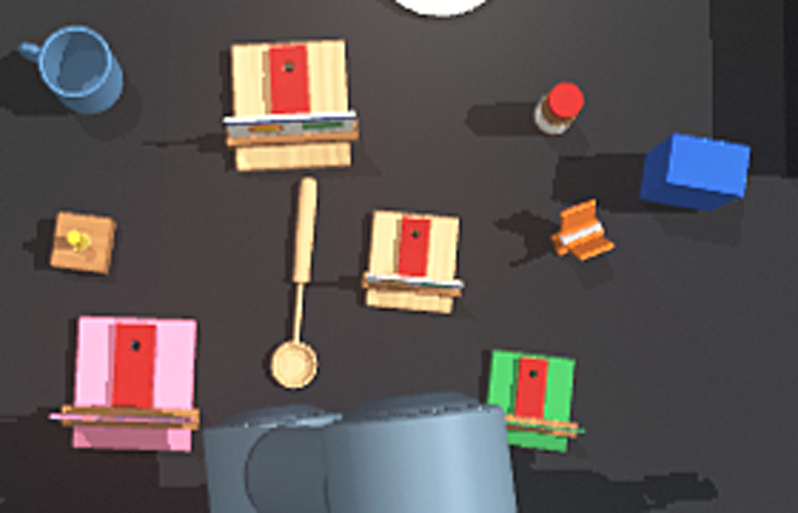

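```bash
cat > m1.py <<'E'
from h import *
P=[bot.read_camera(n) for n in("scene","top")]
def tri(us,ut):
    A=np.zeros((3,3));b=np.zeros(3)
    for p,u in zip(P,(us,ut)):
        o,d=ray(p,*u);M=np.eye(3)-np.outer(d,d);A+=M;b+=M@o
    return np.round(np.linalg.solve(A,b),1)
S=lambda x,y:(x/1.9+180-.25,y/1.9+90-.25)
T=lambda x,y:(x/2.85+210-.3,y/2.85+120-.3)
print("pintop",tri(S(389,345),T(72,237)))
for n,z,s,t in[("hole",31,S(127,300),T(290,66)),("c1",20,S(85,290),T(232,45)),("c2",20,S(133,357),T(345,41))]:
    print(n,tri(s,t),atz(P[0],*s,z).round(1),atz(P[1],*t,z).round(1))
# yellow/hinge blobs
for n,p in zip("st",P):
    hsv=cv2.cvtColor(np.array(p["image"]),cv2.COLOR_RGB2HSV)
    m=(hsv[...,0]>26)&(hsv[...,0]<34)&(hsv[...,1]>150)&(hsv[...,2]>90)
    k,l,st,c=cv2.connectedComponentsWithStats(m.astype(np.uint8));
    print(n,[(st[i].tolist(),c[i].round(1).tolist()) for i in range(1,k) if st[i,4]>15])
print("clip: hinge",tri(S(172,118),T(582,234)), atz(P[1],*T(582,234),38))
print("tailtips",[atz(P[1],*T(*q),78).round() for q in((565,215),(597,200),(580,262),(613,247))])
print("card ends",[atz(P[1],*T(*q),126).round() for q in((227,121),(356,113))],[atz(P[0],*S(*q),126).round() for q in((158,187),(216,254))])
E
python3 m1.py
```

```text
pintop [464.3 270.1  78.3]
hole [675.1  39.4  28.5] [674.8  42.7  31. ] [675.5  38.7  31. ]
c1 [706.   91.3  96.6] [711.4  -6.1  20. ] [701.5 107.5  20. ]
c2 [702.3  -4.  -86.4] [696.2 119.7  20. ] [710.1 -24.1  20. ]
s []
t []
clip: hinge [ 485.2 -296.1   38. ] [ 488.56968655 -297.95042846   38.        ]
tailtips [array([ 504., -271.,   78.]), array([ 522., -306.,   78.]), array([ 452., -288.,   78.]), array([ 470., -324.,   78.])]
card ends [array([588., 101., 126.]), array([601., -37., 126.])] [array([603., -28., 126.]), array([591., 112., 126.])]
```

```bash
python3 -m creep '[3,-4,0,0,1, 7,-9,0,0,1, 11,-14,0,0,1, 15,-19,0,0,1, 19,-24,0,0,1, 23,-29,0,0,1, 27,-34,0,0,1, 31,-39.2,0,0,1, 35,-44.2,0,0,1, 38.5,-49,0,0,1, 40.9,-51.7,0,0,1, 40.9,-51.7,0,0,1]' 40; python3 - <<'E'
from h import *
s=bot.observe();p=bot.read_camera("wrist");print({k:(np.round(v,3).tolist() if k=="mount" else v) for k,v in p.items() if k!="image"},s["clock"],s["qpos"].round(1))
E
```

```text
clock: 2.5
tcp_pos: [430.5, 1.8, 231.4]
ee_rot: [[0.95, 0.313, 0.0], [0.313, -0.95, 0.0], [0.0, -0.0, -1.0]]
force: [-0.7, -0.7, 0.6]
gripper_width: 85.9
grasp_force: 0.0
{'fov_y': 58.69179369842456, 'cx': 320.59882046166297, 'cy': 196.27391315681183, 'mount': [[-0.0, 0.963, 0.27, 68.337], [1.0, 0.0, -0.0, -0.421], [-0.0, 0.27, -0.963, -141.901], [0.0, 0.0, 0.0, 1.0]], 'shot': 5} 2.5 [-14.9 -17.4 119.9   0.   77.4  56.8]
```

```bash
python3 -m creep '[2.5,-5.5,0,0,1, 5,-11,0,0,1, 7.5,-16.5,0,0,1, 10,-21.5,0,0,1, 11.5,-24.2,0,0,1, 11.5,-24.2,0,0,1, 11.5,-24.2,0,0,1]'; python3 - <<'E'
from h import *
s=bot.observe();p=bot.read_camera("wrist");save(p,"w1.png");T=wristT(p,s)
for t in("pin","pin_rest"):
    for d in bot.masks_of(t,p):
        u=d["bbox"];print(t,d["confidence"],np.round(u),[atz(p,u[0],u[1],z,T).round(1) for z in(34,56,78)])
print(s["tcp_pos"],s["qpos"])
E
```

```text
clock: 3.42
tcp_pos: [465.3, 263.4, 231.2]
ee_rot: [[0.952, 0.306, -0.0], [0.306, -0.952, -0.001], [-0.001, 0.0, -1.0]]
force: [0.3, -0.2, -1.0]
gripper_width: 85.6
grasp_force: 0.0
pin 0.62 [312. 172.  25.  29.] [array([460.6, 270.5,  34. ]), array([465.1, 271.4,  56. ]), array([469.7, 272.3,  78. ])]
pin_rest 0.94 [314. 166.  85.  82.] [array([467. , 270.9,  34. ]), array([471.1, 271.8,  56. ]), array([475.2, 272.7,  78. ])]
[465.30328937 263.35281897 231.16300593] [ 1.73645964e+01 -1.47198841e+00  1.06110544e+02 -2.79010001e-02
  7.53901530e+01  8.95595362e+01]
```

View pics/w1.png

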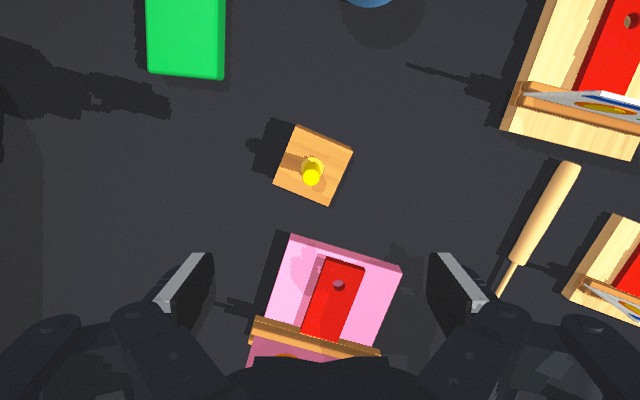

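```bash
python3 - <<'E'
from h import *
s=bot.observe();p=bot.read_camera("wrist");T=wristT(p,s)
im=np.array(p["image"]);hsv=cv2.cvtColor(im,cv2.COLOR_RGB2HSV)
m=((hsv[...,0]>24)&(hsv[...,0]<36)&(hsv[...,1]>170));m[:130]=0;m[210:]=0;m[:,:280]=0;m[:,350:]=0
m=m.astype(np.uint8)
print(cv2.boundingRect(m))
ys=np.where(m.any(1))[0]
for y in ys: x=np.where(m[y])[0];print(y,x.min(),x.max(),end='; ')
print()
print("top",atz(p,311,177,78,T).round(1),"collar",atz(p,313,166,38,T).round(1))
c=[(297,124),(353,151),(330,206),(273,183)]
print([atz(p,*q,34,T).round(1) for q in c],np.mean([atz(p,*q,34,T) for q in c],0))
print("hole",atz(p,631,21,31,T).round(1))
a=cv2.resize(im[130:210,260:370],None,fx=6,fy=6,interpolation=2);cv2.imwrite("pics/w1c.png",a[...,::-1])
E
```

```text
(303, 157, 21, 29)
157 310 311; 158 308 317; 159 308 318; 160 311 319; 161 310 321; 162 310 321; 163 307 321; 164 306 322; 165 306 320; 166 305 323; 167 305 322; 168 304 323; 169 304 322; 170 304 323; 171 304 322; 172 304 322; 173 303 322; 174 303 320; 175 303 319; 176 303 319; 177 303 319; 178 303 319; 179 303 319; 180 303 318; 181 304 318; 182 304 317; 183 305 316; 184 307 315; 185 309 313; 
top [465.  272.4  78. ] collar [467.1 272.1  38. ]
[array([499.8, 298.2,  34. ]), array([491.9, 239.9,  34. ]), array([432.9, 243.6,  34. ]), array([438.2, 304.2,  34. ])] [465.69430233 271.45578675  34.        ]
hole [674.2  44.6  31. ]
```

View pics/w1c.png

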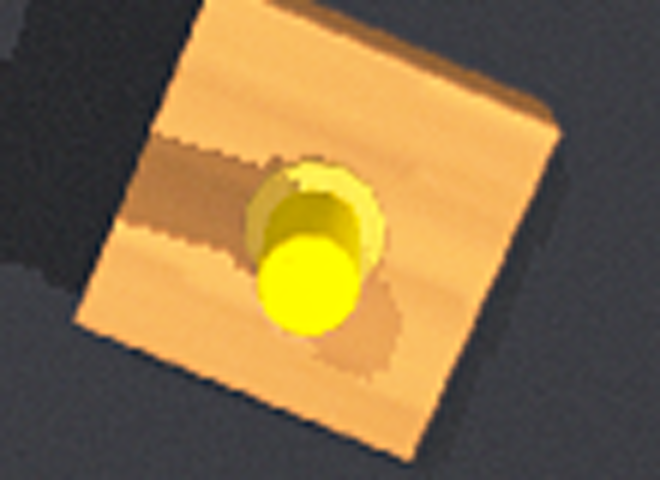

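```bash
python3 -m creep '[0.23,-0.83,4,0.1,1, 0.23,-0.83,9,0.225,1, 0.23,-0.83,14,0.225,1, 0.23,-0.83,17,0.225,1, 0.23,-0.83,18.6,0.225,1, 0.23,-0.83,18.6,0.225,0, 0.23,-0.83,18.6,0.225,-1, 0.23,-0.83,18.6,0.225,-1, 0.23,-0.83,18.6,0.225,-1, 0.23,-0.83,18.6,0.225,-1]' 50
```

```text
clock: 4.88
tcp_pos: [465.4, 273.8, 46.4]
ee_rot: [[0.996, 0.088, 0.002], [0.088, -0.996, 0.0], [0.002, -0.0, -1.0]]
force: [-0.9, -1.1, 5.5]
gripper_width: 13.2
grasp_force: 48.7
```

```bash
python3 -m creep '[0,0,-3,0,-1, 0,0,-7,0,-1, 1,1.5,-12,0,-1, 4,5.5,-15.4,0,-1, 7,9.5,-15.4,0,-1, 10,13.5,-15.4,0,-1, 13,17.5,-15.4,0,-1, 16,21.5,-15.4,0,-1, 18,24,-15.4,0,-1, 18.8,24.9,-15.4,0,-1, 18.8,24.9,-15.4,0,-1, 18.8,24.9,-15.4,0,-1]'; python3 - <<'E'
from h import *
s=bot.observe();p=bot.read_camera("wrist");T=wristT(p,s);save(p,"w2.png");im=np.array(p["image"])
print(s["tcp_pos"],s["ee_rot"].round(4).tolist(), s["gripper_width"],proj(p,[*s["tcp_pos"][:2],31],T),proj(p,s["tcp_pos"]-[0,0,40],T))
E
```

```text
clock: 6.38
tcp_pos: [673.0, 43.2, 199.1]
ee_rot: [[0.996, 0.089, -0.001], [0.089, -0.996, 0.0], [-0.001, -0.0, -1.0]]
force: [0.4, 0.2, -0.4]
gripper_width: 13.5
grasp_force: 49.3
[673.01110005  43.21986536 199.13769187] [[0.996, 0.0889, -0.0007], [0.0889, -0.996, 0.0004], [-0.0007, -0.0004, -1.0]] 13.538560850168436 [321.03228896 175.94380591] [321.30095986 226.72237011]
```

View pics/w2.png

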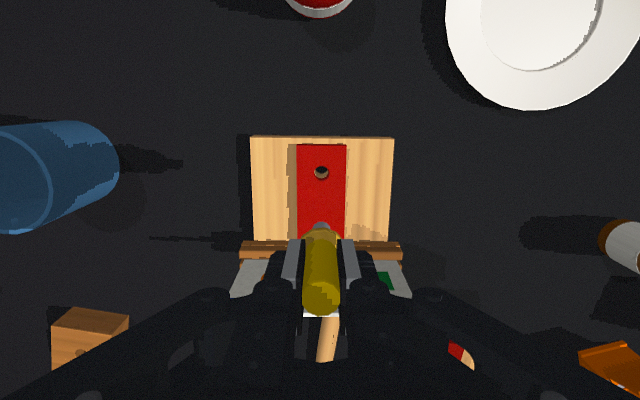

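```bash
python3 - <<'E'
import cv2
a=cv2.imread('pics/w2.png')[160:260,280:365]
cv2.imwrite('pics/w2c.png',cv2.resize(a,None,fx=6,fy=6,interpolation=2))
E
```

```text
(no output)
```

View pics/w2c.png

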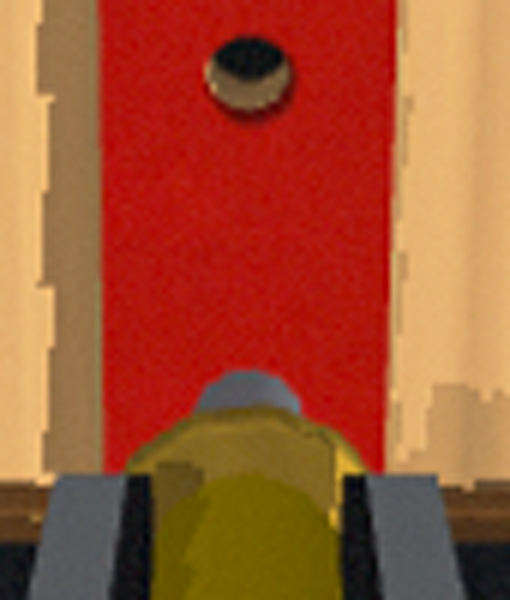

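```bash
python3 -m creep '[0.4,0,4,0,-1, 0.4,0,8,0,-1, 0.4,0,10,0,-1, 0.4,0,10.8,0,-1, 0.4,0,10.8,0,-1, 0.4,0,10.8,0,-1]'; python3 - <<'E'
from h import *
s=bot.observe();p=bot.read_camera("wrist");T=wristT(p,s);im=np.array(p["image"])
x,y=s["tcp_pos"][:2];print(s["tcp_pos"],[proj(p,[x,y,z],T).round(1) for z in(31,51,79)])
a=im[130:250,270:375][...,::-1];cv2.imwrite("pics/w3.png",cv2.resize(a,None,fx=5,fy=5,interpolation=2))
E
```

```text
clock: 7.18
tcp_pos: [679.0, 42.3, 93.3]
ee_rot: [[0.996, 0.088, 0.003], [0.088, -0.996, -0.0], [0.003, 0.001, -1.0]]
force: [0.2, 0.4, -0.4]
gripper_width: 13.2
grasp_force: 49.3
[678.97198219  42.27192515  93.26896864] [array([321.1, 214.1]), array([321.2, 225.5]), array([321.4, 246. ])]
```

View pics/w3.png

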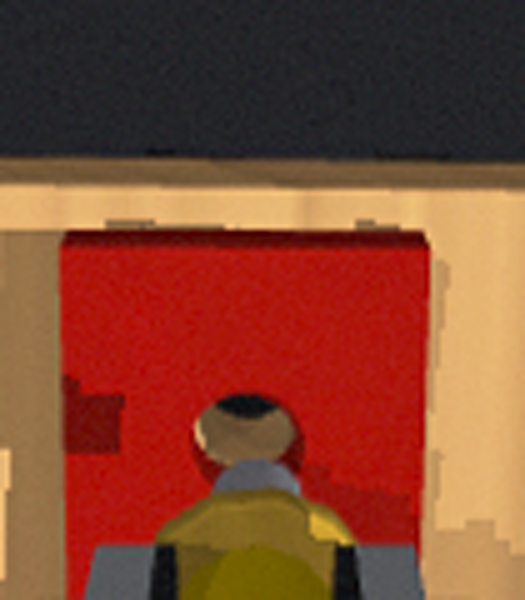

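```bash
python3 -m creep '[-0.14,-0.11,0.5,0,-1, -0.14,-0.11,1,0,-1, -0.14,-0.11,1,0,-1, -0.14,-0.11,1,0,-1]'; python3 - <<'E'
from h import *
s=bot.observe();p=bot.read_camera("wrist");T=wristT(p,s);im=np.array(p["image"])
x,y=s["tcp_pos"][:2];print(s["tcp_pos"],[proj(p,[x,y,z],T).round(1) for z in(31,s["tcp_pos"][2]-40.4)])
a=im[150:270,270:375][...,::-1];cv2.imwrite("pics/w4.png",cv2.resize(a,None,fx=5,fy=5,interpolation=2))
s=bot.observe();print(s["tcp_pos"])
E
```

```text
clock: 7.72
tcp_pos: [676.2, 43.3, 81.2]
ee_rot: [[0.996, 0.088, -0.0], [0.088, -0.996, 0.0], [-0.0, -0.0, -1.0]]
force: [0.3, -0.4, -0.5]
gripper_width: 13.3
grasp_force: 49.3
[676.24784083  43.26991202  81.15756136] [array([321.2, 220.5]), array([321.3, 226.5])]
[676.37524332  43.29293387  81.34396219]
```

View pics/w4.png

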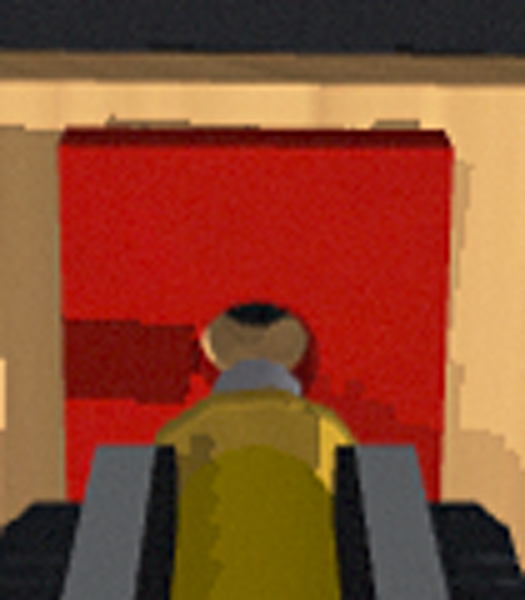

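```bash
python3 -m creep '[0.12,0,0,0,-1, 0.12,0,0.5,0,-1, 0.12,0,0.9,0,-1, 0.12,0,1.3,0,-1, 0.12,0,1.6,0,-1, 0.12,0,1.6,0,-1]'
```

```text
clock: 8.52
tcp_pos: [677.2, 43.4, 64.8]
ee_rot: [[0.996, 0.088, -0.001], [0.088, -0.996, 0.0], [-0.001, -0.0, -1.0]]
force: [-0.2, -0.3, -0.4]
gripper_width: 13.3
grasp_force: 49.3
```

```bash
python3 -m creep '[0,0,0.4,0,-1, 0,0,0.8,0,-1, 0,0,1.2,0,-1, 0,0,1.6,0,-1, 0,0,1.9,0,-1, 0,0,2.2,0,-1, 0,0,2.25,0,-1, 0,0,2.25,0,-1]'
```

```text
clock: 9.52
tcp_pos: [677.8, 43.4, 43.4]
ee_rot: [[0.996, 0.088, 0.001], [0.088, -0.996, -0.0], [0.001, 0.0, -1.0]]
force: [-1.6, 0.5, 4.5]
gripper_width: 13.1
grasp_force: 49.8
```

```bash
python3 -m creep '[0,0,0.15,0,-1, 0,0,0.15,0,-1, 0,0,0,0,0.3, 0,0,0,0,0.3, 0,0,0,0,0.3, 0,0,0,0,1, 0,0,-3,0,1, 0,0,-8,0,1, 0,0,-14,0,1, 0,0,-16,0,1, 0,0,-16,0,1]'; python3 - <<'E'
from h import *
s=bot.observe();p=bot.read_camera("wrist");T=wristT(p,s);im=np.array(p["image"]);save(p,"w5.png")
x,y=s["tcp_pos"][:2];print(s["tcp_pos"],[proj(p,[x,y,z],T).round(1) for z in(31,75)])
E
```

```text
clock: 10.9
tcp_pos: [678.3, 43.3, 204.4]
ee_rot: [[0.996, 0.088, 0.003], [0.088, -0.996, -0.0], [0.003, 0.001, -1.0]]
force: [-0.3, -0.5, -0.8]
gripper_width: 85.3
grasp_force: 0.0
[678.29085954  43.34720228 204.44099551] [array([320.8, 175.4]), array([320.9, 187.2])]
```

View pics/w5.png

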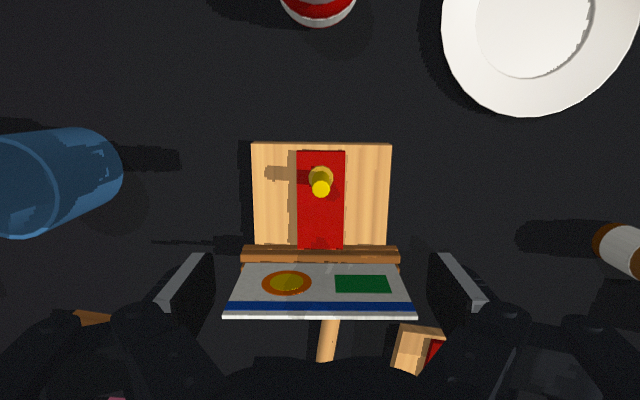

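```bash
python3 -m creep '[-1,1.5,0,-0.18,1, -3,4.5,0,-0.36,1, -5.5,8,0,-0.54,1, -8,12,0,-0.72,1, -10.5,15.5,0,-0.9,1, -13,19,0,-1.08,1, -15.5,23,0,-1.26,1, -18,26.5,0,-1.44,1, -20.5,30,0,-1.62,1, -22,32.2,0,-1.78,1, -22,32.2,0,-1.86,1, -22,32.2,0,-1.86,1]'; python3 - <<'E'
from h import *
s=bot.observe();p=bot.read_camera("wrist");T=wristT(p,s);im=np.array(p["image"]);save(p,"w6.png")
x,y=s["tcp_pos"][:2];print(s["tcp_pos"],[proj(p,[x,y,z],T).round(1) for z in(0,38,78)])
E
```

```text
clock: 12.45
tcp_pos: [485.3, -295.9, 199.8]
ee_rot: [[-0.367, 0.93, -0.004], [0.93, 0.367, 0.004], [0.005, -0.002, -1.0]]
force: [-0.2, 0.5, -0.4]
gripper_width: 85.4
grasp_force: 0.0
[ 485.26550923 -295.91231149  199.80393633] [array([321.2, 170.5]), array([321.1, 179. ]), array([321.1, 190.4])]
```

View pics/w6.png

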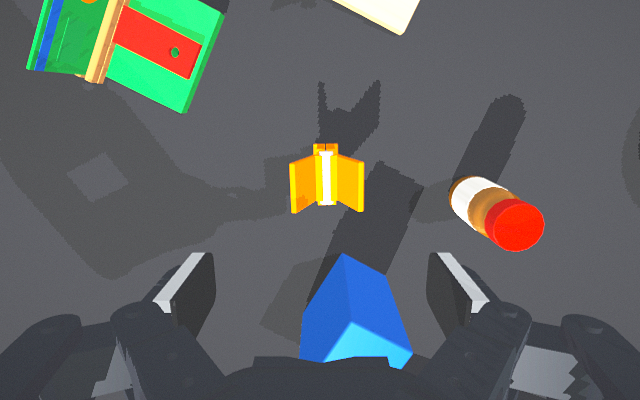

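```bash
cat > m2.py <<'E'
from h import *
s=bot.observe();p=bot.read_camera("wrist");T=wristT(p,s);im=np.array(p["image"])
R=s["ee_rot"];tc=s["tcp_pos"]
loc=lambda X:(R.T@(X-tc)).round(1)
hsv=cv2.cvtColor(im,cv2.COLOR_RGB2HSV)
m=((hsv[...,0]>8)&(hsv[...,0]<28)&(hsv[...,1]>150)&(hsv[...,2]>120)).astype(np.uint8)
m[:125]=0;m[230:]=0;m[:,:270]=0;m[:,390:]=0
for y in range(140,216,5):
    x=np.where(m[y])[0]; print(y,(x.min(),x.max(),[int(v) for v in x[np.where(np.diff(x)>1)[0]]]) if len(x) else None,end="; ")
print()
c=cv2.findContours(m,0,2)[0];c=max(c,key=cv2.contourArea);print(cv2.approxPolyDP(c,2.5,True)[:,0].tolist())
for n,u,v,z in[("LT",290,163,78),("LB",291,213,78),("RT",365,161,78),("RB",363,212,78),("h1",326,153,44),("h2",325,205,44)]:
    print(n,loc(atz(p,u,v,z,T)))
w=((im.min(2)>225)).astype(np.uint8);w[:140]=0;w[215:]=0;w[:,:300]=0;w[:,350:]=0
print("white",cv2.boundingRect(w),cv2.minAreaRect(np.argwhere(w)[:,::-1].astype(np.float32)) if w.any() else 0)
b=((hsv[...,0]>95)&(hsv[...,0]<130)&(hsv[...,1]>150)&(hsv[...,2]>100)).astype(np.uint8)
c=max(cv2.findContours(b,0,2)[0],key=cv2.contourArea);q=cv2.approxPolyDP(c,4,True)[:,0]
print("salt",[(t.tolist(),loc(atz(p,*t,120,T))[:2].tolist(),loc(atz(p,*t,0,T))[:2].tolist()) for t in q])
E
python3 m2.py
```

```text
140 None; 145 (np.int64(316), np.int64(336), []); 150 (np.int64(315), np.int64(337), [315, 323]); 155 (np.int64(310), np.int64(342), [319]); 160 (np.int64(296), np.int64(357), [314, 321]); 165 (np.int64(288), np.int64(357), [288, 314, 321]); 170 (np.int64(294), np.int64(363), [314, 321, 357]); 175 (np.int64(289), np.int64(363), [289, 315, 321, 357]); 180 (np.int64(289), np.int64(357), [289, 315, 321]); 185 (np.int64(289), np.int64(362), [289, 315, 321, 330, 357]); 190 (np.int64(295), np.int64(362), [315, 321, 330, 357]); 195 (np.int64(295), np.int64(362), [315, 330, 357]); 200 (np.int64(290), np.int64(362), [316, 336, 357]); 205 (np.int64(290), np.int64(362), [292, 307, 357]); 210 (np.int64(290), np.int64(362), [292, 299, 357]); 215 None; 
[[313, 143], [318, 150], [332, 150], [331, 155], [336, 156], [336, 199], [334, 204], [330, 204], [335, 204], [337, 199], [361, 211], [362, 185], [362, 210], [357, 210], [357, 163], [362, 161], [338, 154], [336, 143]]
LT [ 20.6 -23.1 122.4]
LB [-18.9 -23.2 122.3]
RT [ 22.1  33.2 122.3]
RB [-18.1  33.  122.2]
h1 [ 22.9   4.5 156.4]
h2 [-22.8   3.8 15
[... 351 characters left out ...]
-172.8, 34.6]), ([363, 329], [-93.2, 30.6], [-180.5, 47.0]), ([357, 340], [-102.5, 26.5], [-194.8, 40.7]), ([359, 330], [-94.0, 27.7], [-181.8, 42.6]), ([353, 327], [-91.5, 23.3], [-178.0, 35.8]), ([350, 350], [-111.1, 21.5], [-208.1, 33.1]), ([345, 345], [-106.8, 17.8], [-201.4, 27.4]), ([344, 355], [-115.4, 17.2], [-214.8, 26.5]), ([348, 350], [-111.1, 20.1], [-208.1, 30.9]), ([355, 354], [-114.5, 25.3], [-213.4, 39.0]), ([327, 361], [-120.7, 4.6], [-223.0, 7.1]), ([386, 356], [-116.3, 48.3], [-216.1, 74.3]), ([390, 366], [-125.1, 51.7], [-229.7, 79.6]), ([400, 368], [-126.9, 59.3], [-232.4, 91.3]), ([411, 349], [-110.1, 66.4], [-206.6, 102.2]), ([384, 275], [-50.0, 43.7], [-114.1, 67.3])]
```

```bash
python3 -m creep '[0.08,0.45,3,0,1, 0.08,0.45,7,0,1, 0.08,0.45,11,0,1, 0.08,0.45,14,0,1, 0.08,0.45,15.2,0,1, 0.08,0.45,15.2,0,0.6, 0.08,0.45,15.2,0,0.4, 0.08,0.45,15.2,0,0.25, 0.08,0.45,15.2,0,0.25, 0.08,0.45,15.2,0,0.25]' 25
```

```text
clock: 13.8
tcp_pos: [491.5, -295.3, 53.1]
ee_rot: [[-0.368, 0.93, 0.003], [0.93, 0.368, -0.002], [-0.003, 0.001, -1.0]]
force: [-2.3, 0.8, 6.1]
gripper_width: 53.2
grasp_force: 5.7
```

```bash
python3 -m creep '[0,0,-0.5,0,0.25, 0,0,-1.2,0,0.25, 0,0,-2,0,0.25, 0,0,-3,0,0.25, 0,0,-3,0,0.25]'; python3 - <<'E'
from h import *
s=bot.observe();print(s["tcp_pos"],s["force"],s["grasp_force"],s["gripper_width"])
p=bot.read_camera("scene");save(p,"s2.png")
print([(d["confidence"],d["bbox"]) for d in bot.masks_of("clip",p)], proj(p,s["tcp_pos"]-[0,0,7]))
E
```

```text
clock: 14.42
tcp_pos: [491.1, -294.8, 82.1]
ee_rot: [[-0.368, 0.93, 0.002], [0.93, 0.368, -0.002], [-0.002, 0.001, -1.0]]
force: [-0.4, 1.3, -0.2]
gripper_width: 53.7
grasp_force: 3.4
[ 491.10282345 -294.79165019   82.08956636] [-0.43901559  1.29779751 -0.23373505] 3.4080826258286834 53.66631085994561
[(0.6, [269.5, 144.6, 17.4, 33.6]), (0.48, [297.3, 324.6, 46.2, 71.9])] [266.62987949 141.12457252]
```

```bash
python3 -m creep '[0,0,-1,0,0.1, 0,0,-2,0,0, 0,0,-3,0,-0.15, 0,0,-4,0,-0.3, 0,0,-5,0,-0.5, 0,0,-7,0,-1, 0,0,-9,0,-1, 0,0,-10,0,-1, 0,0,-10,0,-1]' 30; cat > m3.py <<'E'
from h import *
s=bot.observe();p=bot.read_camera("wrist");T=wristT(p,s);im=np.array(p["image"]);save(p,"w7.png")
print(s["tcp_pos"],s["gripper_width"],s["grasp_force"])
for t in("clip","clip_hinge","jaw_a","jaw_b"):
    print(t,[(round(d["confidence"],2),np.round(d["bbox"],1).tolist()) for d in bot.masks_of(t,p)])
R,tc=s["ee_rot"],s["tcp_pos"]
# tool z of +x facing edge of hinge/jaw (tool x=+25): expected rows
for n,q in[("tail tip x20",(20,0,-20)),("hinge end",(25,0,24)),("jaw L end",(25,-14.5,59)),("jaw R end",(25,14.5,59))]:
    print(n,proj(p,tc+R@np.array(q),T).round(1))
hsv=cv2.cvtColor(im,cv2.COLOR_RGB2HSV)
m=((hsv[...,0]>6)&(hsv[...,0]<28)&(hsv[...,1]>140)&(hsv[...,2]>70)).astype(np.uint8)
n,l,st,c=cv2.connectedComponentsWithStats(m)
print([st[i].tolist() for i in range(1,n) if st[i,4]>60 and 200<c[i][0]<440])
for y in range(150,330,6):
    x=np.where(m[y,230:410])[0]+230
    if len(x): print(y,[(int(g[0]),int(g[-1])) for g in np.split(x,np.where(np.diff(x)>2)[0]+1) if len(g)>2],end="; ")
E
python3 m3.py
```

```text
clock: 15.65
tcp_pos: [490.9, -294.6, 182.1]
ee_rot: [[-0.368, 0.93, 0.002], [0.93, 0.368, -0.001], [-0.002, 0.001, -1.0]]
force: [0.4, 0.2, -0.9]
gripper_width: 23.3
grasp_force: 32.2
[ 490.89740087 -294.64951303  182.09604651] 23.253751285471957 32.169651940930635
clip [(0.97, [309.9, 245.2, 94.9, 149.9])]
clip_hinge [(0.95, [309.6, 244.6, 93.2, 151.8])]
jaw_a [(0.78, [337.2, 243.4, 36.1, 145.5]), (0.62, [312.4, 243.8, 91.5, 149.3])]
jaw_b [(0.78, [337.2, 243.4, 36.1, 145.5]), (0.62, [312.4, 243.8, 91.5, 149.3])]
tail tip x20 [320.7 234.5]
hinge end [320.7 190.7]
jaw L end [295.6 175.3]
jaw R end [345.8 175.2]
[[317, 169, 41, 149, 3860], [268, 170, 47, 150, 4116]]
174 [(268, 271), (277, 294), (331, 357)]; 180 [(268, 271), (277, 307), (322, 356)]; 186 [(269, 272), (277, 313), (318, 357)]; 192 [(269, 304), (327, 356)]; 198 [(269, 313), (319, 356)]; 204 [(270, 313), (319, 356)]; 210 [(270, 314), (319, 350), (354, 356)]; 216 [(270, 314), (319, 348), (354, 356)]; 222 [(270, 314), (319, 351), (354, 356)]; 228 [(271, 314), (319, 342), (351, 356)]; 234 [(271, 314), (319, 342), (351, 356)]; 240 [(271, 276), (290, 314), (319, 341)]; 246 [(272, 274), (290, 314), (320, 341)]; 252 [(291, 314), (320, 341)]; 258 [(291, 314), (320, 343), (346, 351)]; 264 [(291, 314), (320, 343), (346, 351)]; 270 [(291, 314), (320, 343), (346, 351)]; 276 [(291, 307), (331, 351)]; 282 [(292, 304), (334, 351)]; 288 [(292, 296), (299, 304), (335, 343), (346, 350)]; 294 [(292, 294), (299, 304), (336, 342), (345, 351)]; 300 [(292, 294), (299, 305), (337, 342), (345, 350)]; 306 [(292, 294), (299, 304), (339, 350)]; 312 [(299, 304), (340, 343), (346, 351)]; 318 [(300, 304)];
```

```bash
python3 -m creep '[0.5,0.5,-1.5,0,-1, 3,2.5,-3.6,0.05,-1, 6,5,-3.6,0.1,-1, 9,7.5,-3.6,0.15,-1, 12,10,-3.6,0.2,-1, 15,12.5,-3.6,0.25,-1, 18,15,-3.6,0.288,-1, 21,17.5,-3.6,0.288,-1, 23.5,19.7,-3.6,0.288,-1, 25.8,21.5,-3.6,0.288,-1, 26.8,22.4,-3.6,0.288,-1, 26.8,22.4,-3.6,0.288,-1]'; cat > m4.py <<'E'
from h import *
s=bot.observe();p=bot.read_camera("wrist");T=wristT(p,s);im=np.array(p["image"]);save(p,"w8.png")
R,tc=s["ee_rot"],s["tcp_pos"]
print(tc,s["gripper_width"],s["grasp_force"],s["qpos"].round(1))
for t in("clip","holder"):
    for d in bot.masks_of(t,p)[:2]:
        r=np.array(d["region"]);print(t,round(d["confidence"],2),np.round(d["bbox"],1))
        np.save("pics/%s.npy"%t,r) if d is not None else 0
cm=np.array([596.5,36.3,126]);ex=np.array([.996,.088,0]);ey=np.array([-.088,.996,0])
print("card proj +y end, mid, top edge; base of card +y end",[proj(p,q,T).round(1) for q in(cm+70*ey,cm+70*ey-[0,0,80],cm+25*ey,cm)])
print("clip +x end: hinge, tips",[proj(p,tc+R@np.array(q),T).round(1) for q in((25,-2.3,27),(25,-20,62),(25,10,62))])
hsv=cv2.cvtColor(im,cv2.COLOR_RGB2HSV)
m=((hsv[...,0]>6)&(hsv[...,0]<26)&(hsv[...,1]>160)&(hsv[...,2]>70)).astype(np.uint8)
w=(im.min(2)>110)&(hsv[...,1]<60)
for y in range(20,200,6):
    f=lambda M:[(int(g[0]),int(g[-1])) for g in (lambda x:np.split(x,np.where(np.diff(x)>2)[0]+1))(np.where(M[y,200:440])[0]+200) if len(g)>1]
    print(y,"O",f(m),"W",f(w))
E
python3 m4.py
```

```text
clock: 17.4
tcp_pos: [600.2, 37.8, 217.2]
ee_rot: [[-0.09, 0.996, 0.0], [0.996, 0.09, -0.0], [-0.0, 0.0, -1.0]]
force: [0.5, -0.1, -0.4]
gripper_width: 23.3
grasp_force: 32.1
[600.22585512  37.84798674 217.20793436] 23.264262149725923 32.14318675221875 [ -7.2   8.3  97.3  -0.   74.3 -12.3]
clip 0.87 [310.9 246.9  90.  151.6]
clip 0.19 [365.3 192.2 126.8 204.9]
holder 0.68 [365.8 191.4 129.9 202.5]
holder 0.67 [165.1 285.9 117.7 101.9]
card proj +y end, mid, top edge; base of card +y end [array([314.9,  96.3]), array([316.4,  96.3]), array([315.1, 166.6]), array([315.2, 202.6])]
clip +x end: hinge, tips [array([316.2, 189.1]), array([286.7, 174.1]), array([338. , 174.1])]
20 O [] W []
26 O [] W []
32 O [] W []
38 O [] W []
44 O [] W []
50 O [] W []
56 O [] W []
62 O [] W []
68 O [] W []
74 O [] W []
80 O [] W []
86 O [] W []
92 O [(304, 328)] W []
98 O [(304, 311), (319, 328)] W [(312, 316)]
104 O [(304, 311), (319, 328)] W [(312, 316)]
110 O [(304, 311), (319, 328)] W [(312, 316)]
116 O [(305, 311), (319, 328)] W [(313, 316)]
122 O [(304, 311), (319, 328)] W [(313, 316)]
128 O [(305, 311), (318, 328)] W [(313, 316)]
134 O [(304, 311), (318, 327)] W [(312, 316)]
140 O [(304, 311), (318, 327)] W [(312, 316)]
146 O [(304, 311), (318, 327)] W [(312, 316)]
152 O [(305, 311), (318, 327)] W [(312, 316)]
158 O [(304, 311), (318, 327)] W [(313, 316)]
164 O [(304, 311), (318, 327), (397, 410)] W [(313, 316)]
170 O [(283, 286), (304, 311), (318, 326), (336, 357), (391, 414)] W [(312, 317)]
176 O [(268, 297), (304, 310), (318, 357), (391, 418)] W [(312, 316)]
182 O [(268, 310), (319, 357), (393, 406)] W [(312, 316)]
188 O [(269, 307), (327, 357), (404, 405)] W []
194 O [(269, 304), (327, 356)] W [(305, 326)]
```

```bash
cat > m5.py <<'E'
from h import *
s=bot.observe();p=bot.read_camera("scene");im=np.array(p["image"]);save(p,"s3.png");R,tc=s["ee_rot"],s["tcp_pos"]
print(tc)
for d in bot.masks_of("clip",p)[:2]:
    r=np.array(d["region"]);b=d["bbox"];print(round(d["confidence"],2),[b[0]-b[2]/2,b[0]+b[2]/2,b[1]-b[3]/2,b[1]+b[3]/2])
hsv=cv2.cvtColor(im,cv2.COLOR_RGB2HSV)
u,v=proj(p,tc+[0,0,-40]).astype(int)
m=((hsv[...,0]>5)&(hsv[...,0]<22)&(hsv[...,1]>170)).astype(np.uint8)[v-40:v+40,u-40:u+40]
n,l,st,c=cv2.connectedComponentsWithStats(m)
print("orange",[(st[i]+[u-40,v-40,0,0,0]).tolist() for i in range(1,n) if st[i,4]>25])
for z in(0,27,62,65):
    print(z,[proj(p,tc+R@np.array((x,y,z))).round(1).tolist() for x in(27,-23) for y in((-20,10) if z>50 else(0,))])
cm=np.array([596.0,36.3,126]);ey=np.array([-.088,.996,0]);print("card",[proj(p,cm+k*ey).round(1).tolist() for k in(70,0,-70)])
E
python3 m5.py
```

```text
[599.91325499  36.57104647 216.88640213]
0.81 [263.95000000000005, 292.25, 158.70000000000002, 204.1]
0.74 [359.0, 401.0, 273.5, 314.70000000000005]
orange []
0 [[279.9, 175.8], [268.5, 163.8]]
27 [[280.3, 186.7], [269.1, 174.4]]
62 [[289.1, 197.2], [276.5, 201.6], [278.0, 184.9], [265.7, 189.1]]
65 [[289.2, 198.3], [276.5, 202.7], [278.1, 186.0], [265.7, 190.2]]
card [[292.6, 221.7], [276.9, 203.3], [262.5, 186.6]]
```

```bash
python3 -m creep '[-0.2,-0.06,0.6,0,-1, -0.2,-0.06,1.2,0,-1, -0.2,-0.06,1.8,0,-1, -0.2,-0.06,2.4,0,-1, -0.2,-0.06,3,0,-1, -0.2,-0.06,3,0,-1]'; python3 m4.py | sed -n '1,2p;6,40p' | grep -v 'O \[\] W \[\]'
```

```text
clock: 18.4
tcp_pos: [599.2, 35.5, 186.0]
ee_rot: [[-0.089, 0.996, -0.001], [0.996, 0.089, 0.0], [0.0, -0.001, -1.0]]
force: [1.0, 0.3, -0.3]
gripper_width: 23.3
grasp_force: 32.2
[599.22669778  35.48720181 185.98461754] 23.319457802488078 32.17565051279962 [ -7.4  10.   98.8   0.   71.2 -12.5]
clip 0.7 [312.4 245.2  92.1 148.9]
clip +x end: hinge, tips [array([316.2, 189.1]), array([286.7, 174.1]), array([338. , 174.1])]
86 O [(306, 311)] W []
92 O [(304, 312), (321, 331)] W [(314, 318)]
98 O [(304, 312), (321, 331)] W [(314, 318)]
104 O [(308, 312), (321, 330)] W [(314, 318)]
110 O [(305, 312), (321, 330)] W [(314, 318)]
116 O [(304, 312), (321, 330)] W [(314, 318)]
122 O [(305, 312), (321, 330)] W [(314, 318)]
128 O [(305, 312), (320, 330)] W [(314, 318)]
134 O [(304, 312), (320, 330)] W [(314, 318)]
140 O [(304, 312), (320, 330)] W [(314, 318)]
146 O [(305, 312), (320, 330)] W [(314, 318)]
152 O [(304, 312), (320, 330)] W [(313, 318)]
158 O [(304, 312), (320, 329)] W [(313, 318)]
164 O [(304, 312), (320, 329)] W [(313, 317)]
170 O [(283, 286), (304, 312), (320, 330), (337, 357), (403, 423)] W [(313, 317)]
176 O [(268, 297), (304, 311), (319, 357), (400, 426)] W [(313, 317)]
182 O [(268, 311), (320, 357), (400, 428)] W [(313, 318)]
188 O [(269, 307), (327, 357), (403, 418)] W [(324, 326)]
194 O [(269, 304), (327, 356), (414, 417)] W [(306, 326)]
```

```bash
python3 -m creep '[0,0.08,0.4,0,-1, 0,0.08,0.8,0,-1, 0,0.08,1.2,0,-1, 0,0.08,1.65,0,-1, 0,0.08,1.65,0,-1, 0,0.08,1.65,0,-1]'; python3 m4.py | sed -n '1,3p;6,40p' | grep -v 'O \[\] W \[\]'; python3 m5.py
```

```text
clock: 19.3
tcp_pos: [600.5, 35.4, 170.4]
ee_rot: [[-0.089, 0.996, 0.0], [0.996, 0.089, -0.0], [-0.0, 0.0, -1.0]]
force: [0.3, 0.2, -1.5]
gripper_width: 23.4
grasp_force: 32.2
[600.49838701  35.43764731 170.36842845] 23.42416118948051 32.17513494892046 [ -7.4  11.1  99.3   0.   69.5 -12.5]
clip 0.84 [312.6 245.   90.3 149.7]
holder 0.87 [373.5 208.7 146.8 243.4]
clip +x end: hinge, tips [array([316.2, 189.1]), array([286.7, 174.1]), array([338. , 174.1])]
86 O [(301, 329)] W []
92 O [(301, 304), (307, 308), (319, 329)] W [(310, 315)]
98 O [(302, 308), (319, 329)] W [(310, 315)]
104 O [(301, 308), (319, 320), (323, 329)] W [(310, 315)]
110 O [(304, 308), (319, 329)] W [(310, 315)]
116 O [(304, 308), (319, 329)] W [(310, 315)]
122 O [(302, 308), (318, 329)] W [(310, 315)]
128 O [(302, 308), (317, 329)] W [(310, 315)]
134 O [(302, 308), (317, 329)] W [(310, 315)]
140 O [(302, 308), (317, 329)] W [(310, 315)]
146 O [(302, 308), (317, 329)] W [(310, 315)]
152 O [(302, 308), (317, 328)] W [(310, 315)]
158 O [(302, 308), (317, 329)] W [(310, 315)]
164 O [(302, 308), (317, 329)] W [(310, 315)]
170 O [(283, 286), (302, 308), (317, 329), (337, 357), (411, 421)] W [(310, 315)]
176 O [(268, 297), (302, 308), (317, 357), (404, 416), (420, 428)] W [(310, 315)]
182 O [(268, 310), (317, 357), (402, 430)] W [(312, 315)]
188 O [(269, 307), (327, 357), (403, 428)] W []
194 O [(269, 304), (327, 356), (406, 421)] W [(306, 326)]
[600.5964064   35.43276592 170.56980093]
0.89 [266.20000000000005, 290.0, 175.79999999999998, 217.4]
0.62 [351.95, 416.84999999999997, 342.3, 398.3]
orange []
0 [[280.0, 193.9], [269.0, 181.6]]
27 [[280.4, 204.1], [269.5, 191.7]]
62 [[289.0, 213.8], [276.7, 218.3], [278.2, 201.4], [266.2, 205.6]]
65 [[289.0, 214.8], [276.8, 219.4], [278.2, 202.4], [266.2, 206.7]]
card [[292.6, 221.7], [276.9, 203.3], [262.5, 186.6]]
```

```bash
python3 -m creep '[0,-0.03,0.1,0,-1, 0,-0.03,0.25,0,-1, 0,-0.03,0.25,0,-1, 0,-0.03,0.25,0,-1, 0,-0.03,0.25,0,-1]'; python3 m4.py | sed -n '1p;8,40p' | grep -E '^\[|^(92|140|170|176|182|188) '
```

```text
clock: 20.18
tcp_pos: [600.2, 35.4, 167.8]
ee_rot: [[-0.089, 0.996, 0.0], [0.996, 0.089, -0.0], [-0.0, 0.0, -1.0]]
force: [-0.4, 0.9, -1.2]
gripper_width: 23.2
grasp_force: 32.2
[600.16369925  35.41078289 167.84612767] 23.18185591584 32.17464594868943 [ -7.4  11.3  99.5  -0.   69.3 -12.5]
92 O [(301, 309), (319, 330)] W [(311, 316)]
140 O [(302, 309), (318, 329)] W [(311, 316)]
170 O [(283, 286), (302, 309), (318, 328), (337, 357), (413, 421)] W [(311, 315)]
176 O [(268, 297), (302, 309), (318, 357), (406, 429)] W [(310, 315)]
182 O [(268, 310), (318, 357), (403, 431)] W [(312, 315)]
188 O [(269, 307), (327, 357), (403, 434), (437, 438)] W [(324, 326)]
```

Card centred between the jaws with clear gaps on both sides, and the clip is at its stop; handing in.

```bash
python3 -c "
from rig import bot
print(bot.sign_off())"
```

```text
the job is handed in; nothing more can be done
None
```

I locked the stand with the pin (seated on its collar and let go), and handed in at about 20 s with the clip still squeezed fully open over the middle of the card's top edge, jaws about 20 mm down each side with roughly 4 mm clear; I checked that last hold only from camera measurements, and no verdict came back.

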